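# Drive the hot heat sink out of a brazed head tube

## Task

The heat sink in the head tube held in the vise is still hot from brazing. Set the plywood tray on the bench under the tube's low end, then push the heat sink out with the orange-handled push rod through the tube's upper end so that it drops into the tray: do not touch the heat sink with the gripper, nor let it fall on the bench. Finish with the tray standing flat on the bench, the heat sink lying in it and the rod back in both rests of its stand the way it lay, and leave the other things on the bench where they are.

Things in the scene. Friction and masses are not known exactly. Their poses are not given: they have to be found in the camera images.
- head_tube: Steel head tube of a brazed practice joint, fixed, 110 mm long, 46 mm outside, bore 36 mm. Origin: centre of the upper mouth, 157 mm above the bench. z axis: along the bore, outward and up from the upper mouth (the rod goes in along -z); the bore always slopes 35 degrees from level. x axis: level, square to the bore, towards the vise. Nothing stands above the tube.
- low_mouth (a point): Centre of the head tube's lower mouth, z = -110 mm in the tube's frame, 93 mm above the bench.
- vise: Blue bench vise that holds the joint, fixed, 165 mm high. Origin: on the bench below the head tube's middle; x level towards the vise, y level towards the upper mouth. It covers x 95 to 275, y -145 to 165 mm (a T-bar handle at the -y end). Two tube stubs, 32 and 38 mm thick, leave the head tube on the +x side: one into the jaws, one free, ending at x 95, y 60, height 165 mm.
- heat_sink: Hot aluminium plug, about 0.17 kg, 34 mm thick and 60 mm long, in the bore's low end, with a flange 48 mm wide and 8 mm thick outside the low mouth: it comes out only downward. Origin: centre of the flange's outer face; z towards the plain end, which lies 50 mm below the upper mouth. A firm sliding fit: moves under a steady 8 to 18 N push and drops when its plain end reaches the low mouth.
- sink_middle (a point): Point on the heat sink's axis 34 mm from the flange's outer face (halfway along its 68 mm length).
- push_rod: Push rod 200 mm long, about 0.22 kg: aluminium shaft 26 mm thick, 122 mm long, then an orange handle 38 mm thick, 78 mm long, whose shoulder meets the upper mouth when the tip is 12 mm out of the low mouth. Origin: on the axis in the handle, 150 mm from the tip; the clear place to grip in the stand. x axis along the rod to the tip. Starts level in both rests.
- rod_tip (a point): Centre of the push rod's tip, 150 mm from the rod's origin along its x axis.
- rod_stand: Fixed plywood stand: base 190 x 70 x 12 mm, two V rests 12 mm thick at x = +60 (shaft) and -86 mm (handle). Origin: centre of the underside; x along the rod to its tip. The rod lies with its axis 62 mm above the bench, origin at x = -50 mm, tip at +100 mm; the V arms reach 66 mm high in front and 58 mm behind, 26 mm to each side.
- tray: Loose plywood catch tray with a black rubber floor, 180 x 125 x 36 mm outside, sides 12 mm thick, inner floor 12 mm above its underside, open on top, about 0.32 kg. Origin: centre of the underside; x axis along its length, z up. Can be pinched by a side from above and slid or carried.
- tube_block: Bystander: loose wooden tube block with a groove, 90 x 60 x 36 mm, near the tin and the head tube. Origin: centre of the underside.
- flux_tin: Bystander: closed green tin, 62 mm wide, 75 mm high, on the bench below where the rod goes in. Origin: centre of the underside.
- offcut: Bystander: steel tube offcut standing on end, 38 mm wide, 110 mm high, beside the space below the low mouth. Origin: centre of the underside.
- spray_bottle: Bystander: upright bottle 62 mm wide, 180 mm high, close beside the tip half of the rod stand. Origin: centre of the underside.
- tape_roll: Bystander: yellow roll of tape lying flat, 100 mm wide, 24 mm high, close beside a long side of the tray's starting place. Origin: centre of the underside.
- c_clamp: Bystander: C-clamp lying flat, about 200 x 120 x 28 mm, between the robot and the vise. Origin: on the bench between its jaws.

How it is judged:
By the outcome, as a careful person would: the job done as asked, in the order asked, and still so for the second after the job is handed in, with the robot touching nothing.
It also fails if it takes over 72 s, if anything falls off the work surface, if the arm or the gripper's body presses on something with over 40 N, if the wrist force passes 120 N, or if a joint passes its speed limit or range.

## Robot

A 6-joint arm with a two-finger parallel gripper is mounted at the origin on the work surface. World frame = base frame: x ahead of the robot, y to its left, z up, the work surface at z = 0. Lengths are in m, angles in degrees, forces in N, time in s.
With the tool pointing down it reaches from about 0.325 to 0.775 m from the base axis. Payload 5.5 kg.
Tool frame: the origin (TCP) lies at the very end of the fingers, on their centre line; the grasp point (between the pads) lies 19 mm behind it (ctrl.grip_point_offset is the distance from the TCP to the grasp point, in m); z points along the fingers, y is the line along which they close (so a half turn about z gives the same grasp; the last joint's range is limited). The gripper opens to 85 mm and grips with 20 to 120 N. Pads are 22 mm wide; open, the fingers measure 114 mm over their backs; the gripper's body (76 mm by 85 mm) begins 54 mm behind the grasp point. The pads swing forward as they close: fully open they stand 13 mm farther back than shut.
Start: joints at [63.673, 5.22, 70.514, -0, 104.267, -3.249], TCP at [0.235, 0.552, 0.231] pointing down, gripper open.
Joint ranges: [-164.24, 164.24], [-49.07, 125.15], [9.68, 141.18], [-86.29, 266.29], [3.28, 154.24], [-151.56, 151.56]. Speed limits (degrees/s): [147.25, 147.25, 172.46, 180, 180, 180].

## Interface

Orientations are given as [roll, pitch, yaw] about the fixed x, y, z axes, in that order (R = Rz(yaw) Ry(pitch) Rx(roll)).
In Python, from cell import ctrl gives the robot as it stands.
- The arm moves only by the shell command python3 steer.py 'ROWS' [OPENING] [FORCE]. ROWS is 1 to 12 rows, one to a line, with the numbers parted by spaces; each row has 4 numbers: dx, dy, dz in m, then a turn about the tool's z in degrees; each row shifts and turns the commanded pose from where the row before left it, along the tool's axes as they then stand; what a row does not reach is not made up. A row lasts 1/10 s, in which the tool goes at most 0.05 m and 8.59 degrees, less where a joint would pass 70% of its speed; a pose out of reach is approached as far as the arm can. OPENING is the finger opening in m, set as the command begins (- or left out keeps the last). The fingers move at their own pace and stop on an object; FORCE is the grip in N (left out, the last holds). Time passes only in rows, so rows that do not move let the fingers close. It prints the time, the measured TCP pose, the force, the opening and the grip force at its end. Input that does not fit is refused with a message, and nothing moves.
- ctrl.read_state(): the state, without advancing time (a new reading comes with each control period).
- ctrl.get_image(name): name is "scene" or "top" or "wrist"; returns the picture (400x640x3 uint8, red, green, blue); there is no depth.
- ctrl.get_calibration(name): a dict with "vfov" (degrees; the focal length in pixels is half the picture's height over the tangent of half this angle, whatever the lens; pixels are square), "cx", "cy" (the principal point, pixels), "rvec" (rotation vector, rad) and "tvec" (3), from world to camera coordinates, as OpenCV has them; the wrist camera has in their place "tool_from_camera" (4x4, takes a point from camera to tool coordinates, whose origin is the TCP and whose axes are the flange's). Camera axes: x right, y down, z forward; pixel columns grow to the right and rows downward; lengths in m; the calibration is good to about 2 mm. A picture is of the moment at which its call begins: read the wrist's pose just before it. get_calibration takes no time and is no camera call.
- ctrl.close_job(): hands the job in; it is judged then, once.
The state is a dict: "time_s": time; "q": joint angles; "joint_velocities": joint speeds; "joint_efforts": joint torques, N m; "position": TCP position; "tcp_rot": TCP orientation; "ft_force": force on the tool from outside, world axes, zero at the start; "ft_torque": the same for the moment, N m; "finger_gap": finger opening in m; "finger_force": force on a finger pad.
Only numpy, scipy, OpenCV 4.12 (cv2) and the standard library are available. Lean on these libraries where they do the work, as an engineer would, in place of code of your own. Each camera call takes 0.05 s, during which the arm holds its last target. There are 200 camera calls.

## Working session

There is one attempt and no reset: what is moved stays moved. The work goes in short steps, Python scripts to look and compute and a shell command to move; the robot and the scene stay as the last step left them, time stands still between calls to the robot, and variables do not carry over. Pictures are saved under pics/ and viewed, at most 10 in all, crops included, and the job is handed in when it is done.

```bash
ls; mkdir -p pics; python3 - <<'E'
from cell import ctrl
import cv2
for n in("top","scene"):
    cv2.imwrite(f"pics/{n}0.png",ctrl.get_image(n)[:,:,::-1]); print(n,ctrl.get_calibration(n))
print(ctrl.get_calibration("wrist"),ctrl.grip_point_offset); print(ctrl.read_state())
E
```

```text
cell.py
pics
steer.py
top {'vfov': 53.220610657035984, 'cx': 322.15078573731967, 'cy': 196.6313467705157, 'rvec': array([ 2.19378805, -2.16741996,  0.09373274]), 'tvec': array([-0.04921403,  0.46038489,  1.08482434])}
scene {'vfov': 43.08677401484828, 'cx': 319.7323430314195, 'cy': 201.2442334949961, 'rvec': array([ 2.33540078,  0.83752491, -0.29374719]), 'tvec': array([-0.31601191, -0.19855731,  1.57182855])}
{'vfov': 70.81550544956245, 'cx': 321.98615737993225, 'cy': 200.37219488363505, 'tool_from_camera': array([[ 6.66213335e-04, -9.64110188e-01, -2.65501605e-01,
         6.59273210e-02],
       [ 9.99999564e-01,  4.68506314e-04,  8.07985074e-04,
        -3.15520609e-04],
       [-6.54597463e-04, -2.65502028e-01,  9.64110079e-01,
        -1.43054315e-01],
       [ 0.00000000e+00,  0.00000000e+00,  0.00000000e+00,
         1.00000000e+00]])} 0.0187
{'time_s': 0.1, 'q': array([ 6.36745024e+01,  5.26112667e+00,  7.05774180e+01,  3.75929796e-04,
        1.04268424e+02, -3.24686618e+00]), 'joint_velocities': array([ 0.00537412, -0.13665594, -0.19275539, -0.04887145,  0.14766643,
        0.00075234]), 'joint_efforts': array([ 2.21765731e-03, -4.60217857e+01, -4.19219613e+01,  1.28910088e-05,
        1.06248201e-02, -4.10999849e-05]), 'position': array([0.23505809, 0.55174449, 0.23021556]), 'tcp_rot': array([-1.79893224e+02, -6.42241510e-03,  1.56921455e+02]), 'ft_force': array([0.28621085, 0.1714174 , 0.53361673]), 'ft_torque': array([-0.04305483,  0.05408201,  0.00388844]), 'finger_force': 0.0, 'finger_gap': 0.0854101989103624}
```
View pics/top0.png

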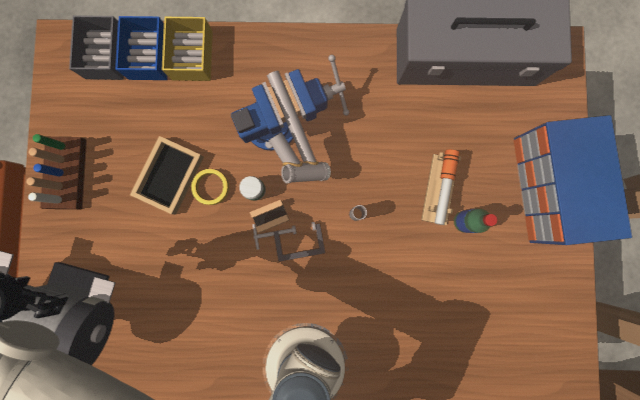

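View pics/scene0.png

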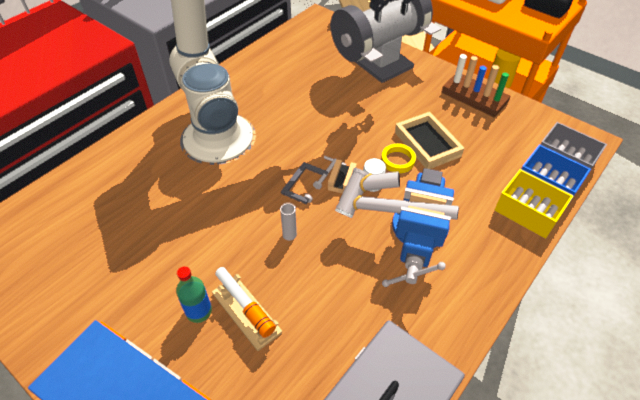

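Top view: tray (165,175), tape (209,187), tin (252,188), tube from about (285,173) to (328,172), offcut (359,213), rod stand (440,188) with the tip towards the robot. The next step is an enlarged crop with a helper for the geometry.

```bash
cat > h.py <<'E'
import numpy as np, cv2
from scipy.spatial.transform import Rotation as R
from cell import ctrl
def cam(n,st=None):
    c=ctrl.get_calibration(n); f=200/np.tan(np.radians(c["vfov"]/2))
    K=np.array([[f,0,c["cx"]],[0,f,c["cy"]],[0,0,1]])
    if n=="wrist":
        T=np.eye(4); T[:3,:3]=R.from_euler("xyz",st["tcp_rot"],degrees=True).as_matrix(); T[:3,3]=st["position"]
        M=np.linalg.inv(T@c["tool_from_camera"])
    else:
        M=np.eye(4); M[:3,:3]=cv2.Rodrigues(c["rvec"])[0]; M[:3,3]=c["tvec"]
    return K,M
def proj(n,P,st=None):
    K,M=cam(n,st); P=np.atleast_2d(P)@M[:3,:3].T+M[:3,3]; p=P@K.T; return p[:,:2]/p[:,2:]
def hit(n,uv,z,st=None):
    K,M=cam(n,st); o=-M[:3,:3].T@M[:3,3]; uv=np.atleast_2d(uv)
    d=np.c_[uv,np.ones(len(uv))]@np.linalg.inv(K).T@M[:3,:3]
    return o+d*((z-o[2])/d[:,2:])
def snap(n,name,box=None,s=1):
    st=ctrl.read_state(); im=ctrl.get_image(n)[:,:,::-1]; cv2.imwrite("pics/%s_raw.png"%name,im)
    if box: im=im[box[1]:box[3],box[0]:box[2]]
    cv2.imwrite("pics/%s.png"%name,cv2.resize(im,None,fx=s,fy=s,interpolation=cv2.INTER_CUBIC)); return st
E
python3 - <<'E'
from h import *
im=cv2.imread("pics/top0.png")
a=cv2.resize(im[130:260,120:320],None,fx=4,fy=4,interpolation=cv2.INTER_CUBIC)[:,:800]
b=cv2.resize(im[140:240,270:470],None,fx=4,fy=4,interpolation=cv2.INTER_CUBIC)
cv2.imwrite("pics/c1.png",a); cv2.imwrite("pics/c2.png",b)
E
```

View pics/c1.png

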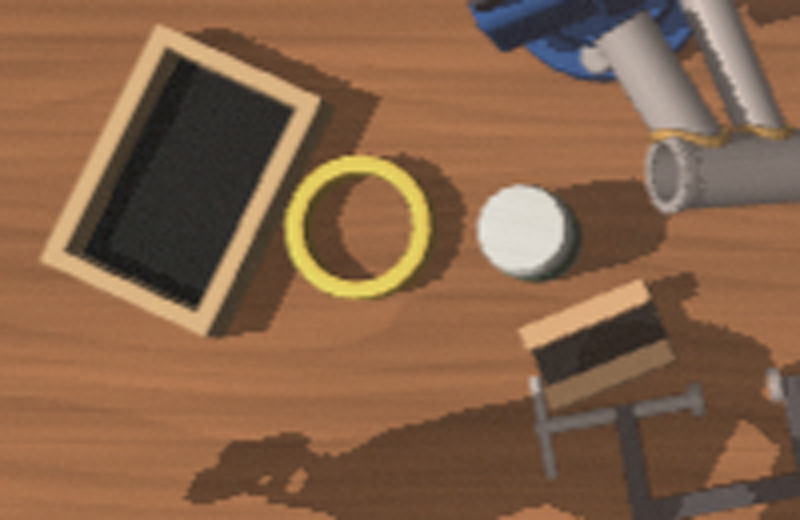

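View pics/c2.png

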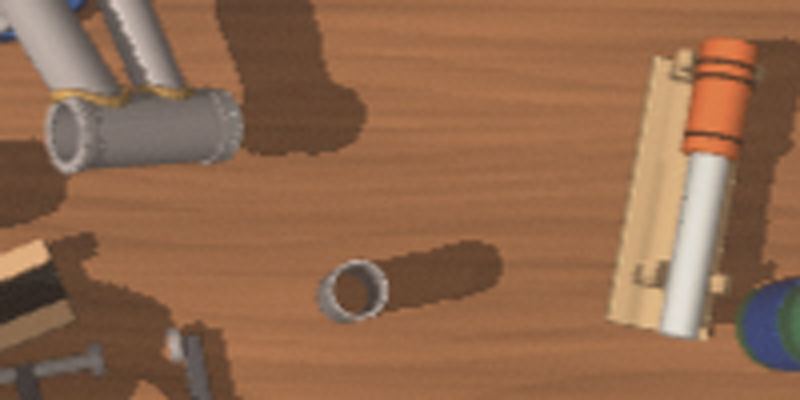

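Tray's outer top corners are at c1 (160,25), (320,97), (207,335), (42,260). The upper mouth is at c2 (69,134), the low end at c2 (228,125), the offcut top at (353,290). The rod runs from handle end (730,42) to tip (680,332).

```bash
python3 - <<'E'
from h import *
np.set_printoptions(precision=4,suppress=True)
A=lambda p:np.array(p)/4+[120,130]; B=lambda p:np.array(p)/4+[270,140]
t=hit("top",A([(160,25),(320,97),(207,335),(42,260)]),.036); print("tray",t,t.mean(0),np.linalg.norm(np.diff(t,axis=0),axis=1))
d=t[0]+t[1]-t[2]-t[3]; print("tray yaw",np.degrees(np.arctan2(d[1],d[0])))
m=hit("top",B([(69,134)]),.157)[0]
l=hit("top",B([(228,125)]),.093)[0]; print("mouth",m,"low",l, np.linalg.norm((m-l)[:2]))
print("offcut",hit("top",B([(353,290)]),.110),"tin",hit("top",A([(522,231)]),.075),"tape",hit("top",A([(358,227)]),.024))
r=hit("top",B([(730,42),(680,332)]),.062); print("rod",r,np.linalg.norm(r[1]-r[0]),np.degrees(np.arctan2(*(r[1]-r[0])[1::-1])))
print("bottle",hit("top",B([(800,325)]),.1))
E
```

```text
tray [[0.6209 0.4048 0.036 ]
 [0.5721 0.293  0.036 ]
 [0.408  0.3633 0.036 ]
 [0.4576 0.4775 0.036 ]] [0.5147 0.3847 0.036 ] [0.122  0.1786 0.1245]
tray yaw -23.608484263336074
mouth [0.5049 0.0422 0.157 ] low [ 0.521  -0.0552  0.093 ] 0.09875706999334055
offcut [[ 0.4143 -0.1352  0.11  ]] tin [[0.4774 0.1451 0.075 ]] tape [[0.4841 0.2671 0.024 ]]
rod [[ 0.586  -0.3922  0.062 ]
 [ 0.3912 -0.3562  0.062 ]] 0.19813683830596404 169.51900687845992
bottle [[ 0.3958 -0.4215  0.1   ]]
```

```bash
cat > d.py <<'E'
import sys
from h import *
# d.py x y z yaw : shift in present tool axes, and the turn
s=ctrl.read_state(); a=[float(v) for v in sys.argv[1:]]
Rm=R.from_euler("xyz",s["tcp_rot"],degrees=True).as_matrix()
print(np.round(Rm.T@(np.array(a[:3])-s["position"]),4), "turn",round((s["tcp_rot"][2]-a[3]+180)%360-180,2), s["position"].round(4),s["tcp_rot"].round(2),s["q"].round(1))
E
python3 steer.py '-0.0452 -0.005 0 0
-0.0452 -0.005 0 0
-0.0452 -0.005 0 0
-0.0452 -0.005 0 0
-0.0452 -0.005 0 0
-0.0452 -0.005 0 0
-0.0452 -0.005 0 0
-0.0452 -0.005 0 0
-0.0452 -0.005 0 0
0 0 0 0' 0.045
python3 steer.py '0 0 0 8.2
0 0 0 8.2
0 0 0 8.2
0 0 0 8.2
0 0 0 8.2
0 0 0 8.2
0 0 0 8.2
0 0 0 8.2
0 0 0 8.2
0 0 0 8.2
0 0 0 8.5
0 0 0 0'
python3 d.py 0.592 0.351 0.016 66.4
```

```text
time_s: 1.1
position: [0.5959, 0.3468, 0.2283]
tcp_rot: [-179.8, -0.0, 156.5]
ft_force: [0.4, 0.7, -0.6]
finger_gap: 0.045
finger_force: 0.0
time_s: 2.3
position: [0.5912, 0.3515, 0.2307]
tcp_rot: [-180.0, 0.0, 66.4]
ft_force: [0.0, 0.8, -1.2]
finger_gap: 0.045
finger_force: 0.0
[1.000e-04 1.100e-03 2.147e-01] turn -0.03 [0.5912 0.3515 0.2307] [-1.7995e+02  4.0000e-02  6.6370e+01] [ 27.9  19.4  54.4   0.  106.3  51.5]
```

```bash
python3 steer.py '0 0 0.045 0
0 0 0.045 0
0 0 0.045 0
0 0 0.04 0
0 0 0.025 0
0 0 0.01 0
0 0 0.004 0
0 0 0 0
0 0 0 0'
python3 steer.py '0 0 0 0
0 0 0 0
0 0 0 0
0 0 0 0
0 0 0 0' 0 80
```

```text
time_s: 3.2
position: [0.5929, 0.3518, 0.0199]
tcp_rot: [179.9, -0.2, 66.5]
ft_force: [-0.4, -0.5, 0.1]
finger_gap: 0.0451
finger_force: 0.0
time_s: 3.7
position: [0.5924, 0.3515, 0.0189]
tcp_rot: [179.9, -0.1, 66.4]
ft_force: [-1.7, 0.5, 4.7]
finger_gap: 0.0097
finger_force: 80.3
```

```bash
python3 steer.py '0 0 -0.01 0
0 0 -0.03 0
0 0 -0.045 0
0 0 -0.045 0
0 0 -0.045 0
0 0 -0.045 0
0 0 -0.03 0
0 0 -0.01 0
0 0 0 0'
python3 steer.py '0 0 0 4
0 0 0 8
0 0 0 8
0 0 0 8.2
0 0 0 8.2
0 0 0 8.2
0 0 0 8.2
0 0 0 4.2
0 0 0 0'
python3 d.py 0.554 -0.258 0.28 9.4
```

```text
time_s: 4.6
position: [0.5922, 0.3513, 0.2784]
tcp_rot: [179.9, -0.1, 66.4]
ft_force: [-0.2, 0.1, -3.9]
finger_gap: 0.0099
finger_force: 79.3
time_s: 5.5
position: [0.5912, 0.3508, 0.2729]
tcp_rot: [179.9, 0.4, 9.4]
ft_force: [0.2, 0.5, -3.8]
finger_gap: 0.01
finger_force: 79.3
[-0.1361  0.5946 -0.0049] turn -0.01 [0.5912 0.3508 0.2729] [179.87   0.35   9.39] [ 27.9  20.8  48.3  -0.  111.2 108.5]
```

```bash
python3 steer.py '-0.005 0.02 0 0
-0.01 0.043 0 0
-0.01 0.043 0 0
-0.01 0.043 0 0
-0.01 0.043 0 0
-0.01 0.045 0 0
-0.01 0.045 0 0
-0.01 0.045 0 0
-0.01 0.045 0 0
-0.01 0.045 0 0
-0.01 0.045 0 0
-0.01 0.045 0 0'
python3 steer.py '-0.01 0.045 0 0
-0.01 0.033 0 0
-0.001 0.01 0 0
0 0 0 0
0 0 0 0'
python3 d.py 0.554 -0.258 0.18 9.4
python3 -c "
from h import *
print(snap('wrist','w1'))"
```

```text
time_s: 6.7
position: [0.5605, -0.1696, 0.275]
tcp_rot: [-179.9, 0.2, 9.6]
ft_force: [0.9, -0.6, -3.9]
finger_gap: 0.0101
finger_force: 79.3
time_s: 7.2
position: [0.5551, -0.2571, 0.2761]
tcp_rot: [-179.9, 0.1, 9.5]
ft_force: [-0.2, 0.5, -3.7]
finger_gap: 0.0102
finger_force: 79.3
[-0.0011  0.0008  0.0961] turn 0.11 [ 0.5551 -0.2571  0.2761] [-1.799e+02  7.000e-02  9.510e+00] [-28.1   8.   62.9   0.  109.2  52.4]
{'time_s': 7.2, 'q': array([-2.80653739e+01,  8.01107198e+00,  6.29463807e+01,  4.36362708e-02,
        1.09158816e+02,  5.24390713e+01]), 'joint_velocities': array([ 1.14639273, -0.80376564, -0.1981576 ,  0.04317839,  0.11390045,
        0.26812678]), 'joint_efforts': array([-1.18841495e+00, -4.86153781e+01, -4.27723396e+01,  7.18700560e-02,
        1.04385666e-01, -3.50221340e-02]), 'position': array([ 0.55507815, -0.25714463,  0.27608925]), 'tcp_rot': array([-1.79896428e+02,  6.70172389e-02,  9.50989443e+00]), 'ft_force': array([-0.24788739,  0.4673136 , -3.67311549]), 'ft_torque': array([-0.2486223 , -0.02040638, -0.01299258]), 'finger_force': 79.2617404460907, 'finger_gap': 0.010183019808029653}
```

View pics/w1.png

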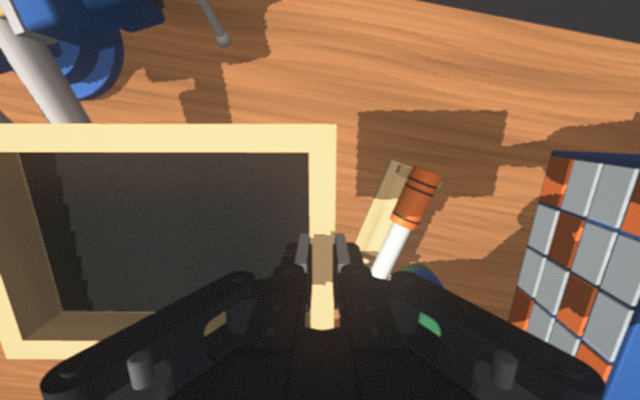

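Tray hangs level in the grip, clear of the rod stand. Lower it beside the tube and slide it in low.

```bash
python3 steer.py '0 0 0.02 0
0 0 0.045 0
0 0 0.045 0
0 0 0.045 0
0 0 0.045 0
0 0 0.033 0
0 0 0.013 0
0 0 0 0
0 0 0 0'
python3 steer.py '0 -0.01 0 0
0 -0.02 0 0
0 -0.02 0 0
0 -0.02 0 0
0 -0.015 0 0
0 0 0 0
0 0 0 0'
python3 d.py 0.540 -0.174 0.0185 9.4
```

```text
time_s: 8.15
position: [0.5563, -0.2579, 0.0336]
tcp_rot: [179.9, -0.1, 9.5]
ft_force: [-0.4, 0.0, -1.8]
finger_gap: 0.0099
finger_force: 79.3
time_s: 8.85
position: [0.5413, -0.1739, 0.0316]
tcp_rot: [179.9, -0.0, 9.5]
ft_force: [-0.3, -0.3, -4.0]
finger_gap: 0.0099
finger_force: 79.3
[-0.0013 -0.0001  0.0131] turn 0.08 [ 0.5413 -0.1739  0.0316] [ 1.7995e+02 -3.0000e-02  9.4800e+00] [-21.2   3.5  92.8  -0.   83.7  59.3]
```

```bash
python3 steer.py '0 0 0.007 0
0 0 0.004 0
0 0 0.0015 0
0 0 0 0
0 0 0 0'
python3 steer.py '0 0 0 0
0 0 0 0
0 0 0 0
0 0 -0.01 0
0 0 -0.03 0
0 0 -0.045 0
0 0 -0.045 0
0 0 -0.045 0
0 0 -0.045 0
0 0 -0.03 0
0 0 0 0
0 0 0 0' 0.04
python3 -c "
from h import *
np.set_printoptions(precision=4,suppress=True)
im=[]
for i in range(1): print(snap('wrist','w2'))
snap('top','t2')
"
python3 d.py 0.537 -0.383 0.25 -10.5
```

```text
time_s: 9.35
position: [0.5411, -0.1748, 0.0189]
tcp_rot: [180.0, 0.0, 9.4]
ft_force: [-1.2, -1.8, -0.8]
finger_gap: 0.0101
finger_force: 79.7
time_s: 10.55
position: [0.5414, -0.1743, 0.2701]
tcp_rot: [179.9, -0.1, 9.4]
ft_force: [0.0, 0.5, -0.4]
finger_gap: 0.0399
finger_force: 0.0
{'time_s': 10.55, 'q': array([-21.2721,   0.9013,  71.0317,   0.0011, 107.9249,  59.3012]), 'joint_velocities': array([-0.001 ,  1.244 ,  3.4216,  0.0171, -0.4099,  0.0596]), 'joint_efforts': array([  0.0318, -44.539 , -43.8752,   0.0011,   0.0771,   0.    ]), 'position': array([ 0.5414, -0.1743,  0.2701]), 'tcp_rot': array([179.9283,  -0.1228,   9.4271]), 'ft_force': array([ 0.0036,  0.4819, -0.4404]), 'ft_torque': array([ 0.0064, -0.0053, -0.0065]), 'finger_force': 0.0, 'finger_gap': 0.039891805226577634}
[-0.0379  0.2055  0.0171] turn 19.92 [ 0.5408 -0.1741  0.2673] [-1.7993e+02  1.2000e-01  9.4200e+00] [-21.3   1.   71.2   0.  107.9  59.3]
```

View pics/w2.png

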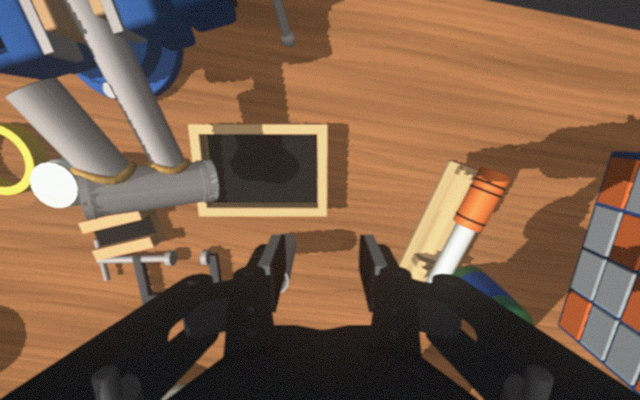

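Tray now spans (188–328, 125–216), flat, with the low mouth above its left end. Next I'll fit the tube pose with a model overlay in three views, and draw the rod and tray models too.

```bash
cat > fit.py <<'E'
from h import *
from scipy.optimize import least_squares
st={'position':np.array([ 0.5414, -0.1743,  0.2701]),'tcp_rot':np.array([179.9283,-0.1228,9.4271])}
c35,s35=np.cos(np.radians(35)),np.sin(np.radians(35))
def frame(p):
    h=np.array([np.cos(p[2]),np.sin(p[2]),0]); z=-h*c35+np.array([0,0,s35]); x=np.cross([0,0,1],h); return np.array([p[0],p[1],.157]),x,np.cross(z,x),z
def circ(p,r,zz):
    o,x,y,z=frame(p); t=np.linspace(0,2*np.pi,180)[:,None]; return o+zz*z+r*(np.cos(t)*x+np.sin(t)*y)
def hull(n,p):
    P=np.vstack([circ(p,.023,0),circ(p,.023,-.11),circ(p,.024,-.111),circ(p,.024,-.118)]); return cv2.convexHull(proj(n,P,st).astype(np.float32))[:,0]
def vat(H,u):
    v=[]
    for a,b in zip(H,np.roll(H,-1,0)):
        if (a[0]-u)*(b[0]-u)<=0 and a[0]!=b[0]: v.append(a[1]+(u-a[0])/(b[0]-a[0])*(b[1]-a[1]))
    return min(v),max(v)
def res(p):
    T=hull("top",p); W=hull("wrist",p)
    return np.r_[T[:,0].min()-282,T[:,0].max()-330.5,vat(T,300)[0]-163.4,vat(T,300)[1]-182.2,vat(T,318)[0]-162.8,vat(T,318)[1]-180.8,W[:,0].max()-219,vat(W,165)[1]-207.5,proj("top",circ(p,.0205,0)).mean(0)-[287.2,173.7]]
if __name__=="__main__":
    s=least_squares(res,[.505,.042,np.radians(-81)],loss="soft_l1"); p=s.x
    print(p[:2],np.degrees(p[2]),res(p).round(1)); o,x,y,z=frame(p); print("low",o-.11*z)
    out=[]
    for f,n,b in (("top0","top",(270,140,370,210)),("scene0","scene",(310,150,410,220)),("w2_raw","wrist",(60,110,340,306))):
        k=280//((b[2]-b[0])//1) if n=="wrist" else 4
        k=400/(b[2]-b[0]); im=cv2.resize(cv2.imread(f"pics/{f}.png")[b[1]:b[3],b[0]:b[2]],None,fx=k,fy=k,interpolation=cv2.INTER_CUBIC)
        for C,col in ((circ(p,.023,0),(0,0,255)),(circ(p,.018,0),(0,255,255)),(circ(p,.024,-.118),(0,255,0))):
            cv2.polylines(im,[((proj(n,C,st)-b[:2]+.5)*k*1).astype(np.int32)],True,col,1)
        out.append(im)
    print(hit("wrist",[(189,125),(328,125),(327,216),(199,216)],.036,st).round(4))
    hh=[o.shape[0] for o in out]; can=np.zeros((600,800,3),np.uint8)
    can[:hh[0],:400]=out[0]; can[:hh[1],400:]=out[1]; can[300:300+min(hh[2],300),:400]=out[2][:300]
    b=(420,150,500,230); im=cv2.resize(cv2.imread("pics/top0.png")[b[1]-10:b[3],b[0]:b[2]],None,fx=300/80,fy=300/90); can[300:,400:700]=im
    cv2.imwrite("pics/fit.png",can)
E
python3 fit.py
```

```text
Traceback (most recent call last):
  File "fit.py", line 20, in <module>
    s=least_squares(res,[.505,.042,np.radians(-81)],loss="soft_l1"); p=s.x
  File "fit.py", line 18, in res
    return np.r_[T[:,0].min()-282,T[:,0].max()-330.5,vat(T,300)[0]-163.4,vat(T,300)[1]-182.2,vat(T,318)[0]-162.8,vat(T,318)[1]-180.8,W[:,0].max()-219,vat(W,165)[1]-207.5,proj("top",circ(p,.0205,0)).mean(0)-[287.2,173.7]]
                                                                                             ~~~^^^^^^^
  File "fit.py", line 15, in vat
    return min(v),max(v)
           ~~~^^^
ValueError: min() iterable argument is empty
```

```bash
sed -i 's/loss="soft_l1")/loss="soft_l1",diff_step=2e-3)/' fit.py; python3 fit.py 2>&1 | tail -9
```

```text
[0.50470148 0.04558324] -78.84983645237816 [-1.  -0.2 -0.4 -0.3 -1.1 -0.4  0.6  2.4 -1.3 -0.2]
low [ 0.52212642 -0.0428226   0.09390659]
[[ 0.5785  0.0053  0.036 ]
 [ 0.6081 -0.1722  0.036 ]
 [ 0.4857 -0.1919  0.036 ]
 [ 0.4561 -0.0138  0.036 ]]
```

View pics/fit.png

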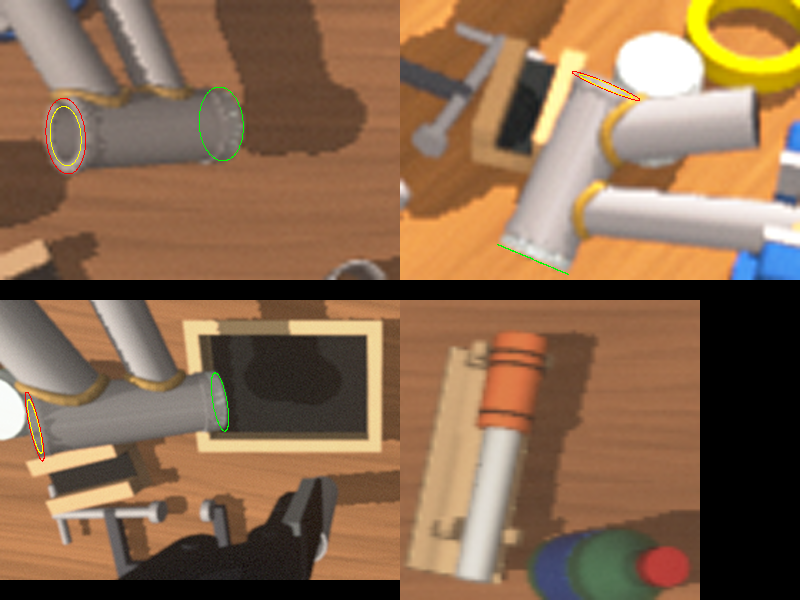

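The model fits the tube to about 2 mm: mouth (0.505, 0.044), axis heading −79.5°, with the tray centred under it. Now the rod.

```bash
python3 steer.py '-0.004 0.02 0 2
-0.008 0.042 0 4
-0.008 0.042 0 4
-0.005 0.042 0 4
-0.004 0.042 0 4
0 0.017 0 1.9
0 0 0 0
0 0 0 0' 0.07
python3 d.py 0.537 -0.383 0.043 -10.5
python3 -c "
from h import *
st=snap('wrist','w3'); 
im=cv2.imread('pics/w3_raw.png'); h=cv2.cvtColor(im,40); m=((h[...,0]<14)&(h[...,1]>190)&(h[...,2]>120)).astype('uint8')
n,l,s,c=cv2.connectedComponentsWithStats(m)
for i in range(1,n):
    if s[i,4]>300: print(s[i],c[i],cv2.minAreaRect(np.argwhere(l==i)[:,::-1].astype('float32')))
print(st['position'],st['tcp_rot'])
print(proj('wrist',[[.537,-.383,.062],[.5862,-.3922,.062],[.391,-.356,.062]],st))"
```

```text
time_s: 11.45
position: [0.5172, -0.3792, 0.2675]
tcp_rot: [-179.9, 0.1, -10.4]
ft_force: [0.0, 0.5, 0.3]
finger_gap: 0.0699
finger_force: 0.0
[0.0205 0.0006 0.2245] turn 0.08 [ 0.5172 -0.3792  0.2675] [-1.7989e+02  1.0000e-01 -1.0420e+01] [-39.3  12.6  58.7   0.  108.8  61.1]
[ 0.51720942 -0.37921696  0.26751749] [-1.79893400e+02  1.00113276e-01 -1.04238987e+01]
[[322.08464189 163.02488902]
 [322.23929212 121.06700394]
 [321.90258324 270.56437657]]
```

View pics/w3.png

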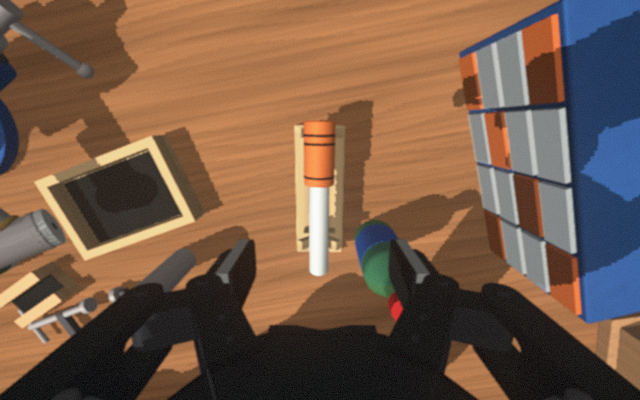

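Rod is at u≈319 (121 to 275), about 2 mm to the tool's −y side; the bottle is clear of the descent.

```bash
python3 steer.py '0.0205 -0.001 0.02 0
0 0 0.045 0
0 0 0.045 0
0 0 0.045 0
0 0 0.04 0
0 0 0.022 0
0 0 0.008 0
0 0 0 0
0 0 0 0'
python3 steer.py '0 0 0 0
0 0 0 0
0 0 0 0
0 0 0 0
0 0 0 0' 0 20
python3 steer.py '0 0 -0.02 0
0 0 -0.04 0
0 0 -0.04 0
0 0 -0.04 0
0 0 -0.04 0
0 0 -0.02 0
0 0 0 0
0 0 0 0'
python3 - <<'E'
from h import *
st=snap('wrist','w4'); snap('scene','s4'); print(st['position'],st['tcp_rot'],st['ft_torque'])
a=cv2.imread('pics/w4_raw.png')[80:400,120:520]; b=cv2.imread('pics/s4_raw.png')[120:350,130:360]
can=np.zeros((400,800,3),np.uint8); can[:320,:400]=a; can[:400,400:]=cv2.resize(b,(400,400)); cv2.imwrite('pics/v4.png',can)
E
```

```text
time_s: 12.4
position: [0.5387, -0.3827, 0.0461]
tcp_rot: [179.9, -0.2, -10.4]
ft_force: [1.1, -0.0, 0.2]
finger_gap: 0.0702
finger_force: 0.0
time_s: 12.9
position: [0.5394, -0.3792, 0.0468]
tcp_rot: [-179.7, -0.1, -10.3]
ft_force: [-1.1, 14.5, 9.1]
finger_gap: 0.0374
finger_force: 21.1
time_s: 13.7
position: [0.5375, -0.3829, 0.2434]
tcp_rot: [180.0, -0.0, -10.5]
ft_force: [0.3, 0.6, -2.7]
finger_gap: 0.0374
finger_force: 20.7
[ 0.53752278 -0.38286485  0.24336789] [ 1.79996328e+02 -1.23787578e-02 -1.04848769e+01] [ 0.00377311 -0.07705692 -0.01129725]
```

View pics/v4.png

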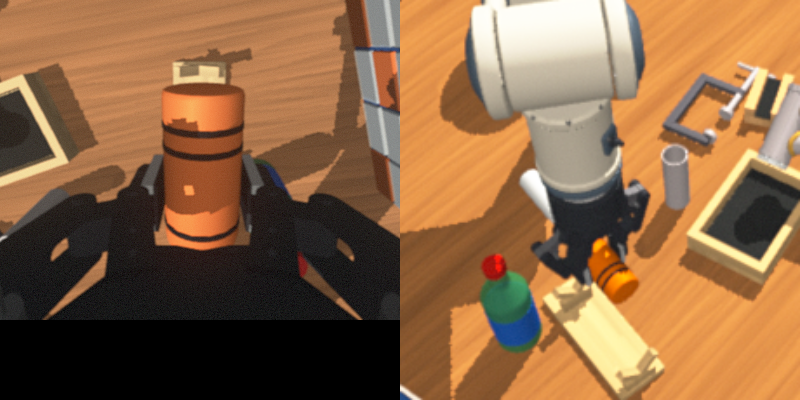

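```bash
python3 - <<'E'
from h import *
st=dict(position=np.array([.5375,-.3829,.2434]),tcp_rot=np.array([180,0,-10.48]))
G=np.array([.5375,-.3829,.262]);h=np.array([np.cos(np.radians(169.5)),np.sin(np.radians(169.5)),0])
for t in (-40,-30,-20,-10,0,10,20,30,40):
    a=np.radians(t);d=np.cos(a)*h-np.array([0,0,np.sin(a)])
    print(t,proj('scene',[G+.15*d,G-.05*d]).round(0).tolist(),proj('wrist',[G-.05*d,G+.028*d],st).round(0).tolist())
E
```

```text
-40 [[204.0, 202.0], [258.0, 291.0]] [[321.0, 178.0], [321.0, 330.0]]
-30 [[202.0, 204.0], [259.0, 291.0]] [[321.0, 171.0], [321.0, 329.0]]
-20 [[201.0, 208.0], [260.0, 291.0]] [[321.0, 166.0], [321.0, 326.0]]
-10 [[201.0, 214.0], [260.0, 289.0]] [[321.0, 164.0], [321.0, 322.0]]
0 [[203.0, 221.0], [260.0, 287.0]] [[321.0, 165.0], [321.0, 316.0]]
10 [[206.0, 229.0], [260.0, 285.0]] [[321.0, 170.0], [321.0, 309.0]]
20 [[210.0, 238.0], [259.0, 281.0]] [[321.0, 179.0], [321.0, 302.0]]
30 [[214.0, 248.0], [257.0, 278.0]] [[321.0, 194.0], [321.0, 294.0]]
40 [[219.0, 258.0], [255.0, 274.0]] [[321.0, 213.0], [321.0, 285.0]]
```

Rod is held level: the scene tip at about (203,223) matches a tilt of 0–3°. The tool only points down, so I'll pivot the rod in the pads by catching its tip under the bore's upper lip and raising the handle. First I carry it to in front of the upper mouth.

```bash
python3 steer.py '-0.006 -0.02 0 0
-0.013 -0.04 0 0
-0.013 -0.045 0 0
-0.013 -0.045 0 0
-0.013 -0.045 0 0
-0.013 -0.045 0 0
-0.013 -0.045 0 0
-0.013 -0.045 0 0
-0.013 -0.045 0 0
-0.013 -0.045 0 0
-0.013 -0.045 0 0
-0.013 -0.045 0 0' - 60
python3 steer.py '-0.013 -0.04 0 0
-0.013 -0.03 0 0
-0.004 -0.01 0 0
0 0 0 0
0 0 0 -5
0 0 0 -8.3
0 0 0 -8.3
0 0 0 -8.3
0 0 0 -8.3
0 0 0 -8.3
0 0 0 -8.3
0 0 0 -8.3'
python3 steer.py '0 0 0 -8.3
0 0 0 -8.3
0 0 0 -8.3
0 0 0 -8.3
0 0 0 -8.3
0 0 0 -6
0 0 0 0
0 0 0 0'
python3 d.py 0.474 0.2206 0.1565 100
```

```text
time_s: 15.0
position: [0.4826, 0.1475, 0.2415]
tcp_rot: [179.9, 0.2, -10.5]
ft_force: [-0.1, -0.6, -2.0]
finger_gap: 0.0361
finger_force: 60.2
time_s: 16.2
position: [0.4692, 0.228, 0.2429]
tcp_rot: [-180.0, 0.1, 52.8]
ft_force: [1.0, 0.1, -2.0]
finger_gap: 0.0364
finger_force: 60.3
time_s: 17.0
position: [0.469, 0.2287, 0.2432]
tcp_rot: [-179.9, 0.0, 99.9]
ft_force: [-0.3, 0.2, -3.0]
finger_gap: 0.036
finger_force: 60.3
[-0.0088  0.0036  0.0867] turn -0.14 [0.469  0.2287 0.2432] [-1.7995e+02  3.0000e-02  9.9860e+01] [ 22.3  -6.6  81.   -0.  105.6  12.4]
```

```bash
python3 steer.py '-0.009 0.0036 0.02 0
0 0 0.04 0
0 0 0.02 0
0 0 0.006 0
0 0 0 0
0 0 0 0
0 0 0 0'
python3 - <<'E'
from h import *
from fit import circ
s=ctrl.read_state(); print(s['position'],s['tcp_rot'],s['ft_force'])
p=[.5052,.0433,np.radians(-80)]
y=np.radians(s['tcp_rot'][2]-180); h=np.array([np.cos(y),np.sin(y),0]); n=np.array([-h[1],h[0],0])
G=s['position']+[0,0,.0155]; t=np.linspace(0,7,60)[:,None]
tip=G+.15*h+.013*(np.cos(t)*n+np.sin(t)*[0,0,1.]); ed=[G+.03*h+.013*n,G+.15*h+.013*n,G+.15*h-.013*n,G+.03*h-.013*n]
can=np.zeros((600,800,3),np.uint8)
for k,(nm,b) in enumerate((("top",(230,140,350,230)),("scene",(300,130,420,220)))):
    snap(nm,"a"+nm); im=cv2.imread(f"pics/a{nm}_raw.png"); 
    for j,dr in enumerate((0,1)):
        c=cv2.resize(im[b[1]:b[3],b[0]:b[2]],(400,300),interpolation=cv2.INTER_CUBIC); q=400/120
        if dr:
            for C,col in ((circ(p,.023,0),(0,0,255)),(circ(p,.018,0),(0,255,255)),(circ(p,.024,-.118),(0,255,0)),(tip,(255,0,0)),(ed,(255,0,255))):
                cv2.polylines(c,[((proj(nm,C)-b[:2]+.5)*q).astype(np.int32)],False,col,1)
        can[j*300:j*300+300,k*400:k*400+400]=c
cv2.imwrite("pics/pre.png",can)
E
```

```text
time_s: 17.7
position: [0.4747, 0.222, 0.1599]
tcp_rot: [179.8, -0.0, 100.1]
ft_force: [1.0, 0.1, -1.0]
finger_gap: 0.0363
finger_force: 60.5
[0.474706   0.2219947  0.15987015] [ 1.79817974e+02 -3.45095315e-02  1.00097890e+02] [ 0.96139544  0.14021047 -1.01270825]
```

View pics/pre.png

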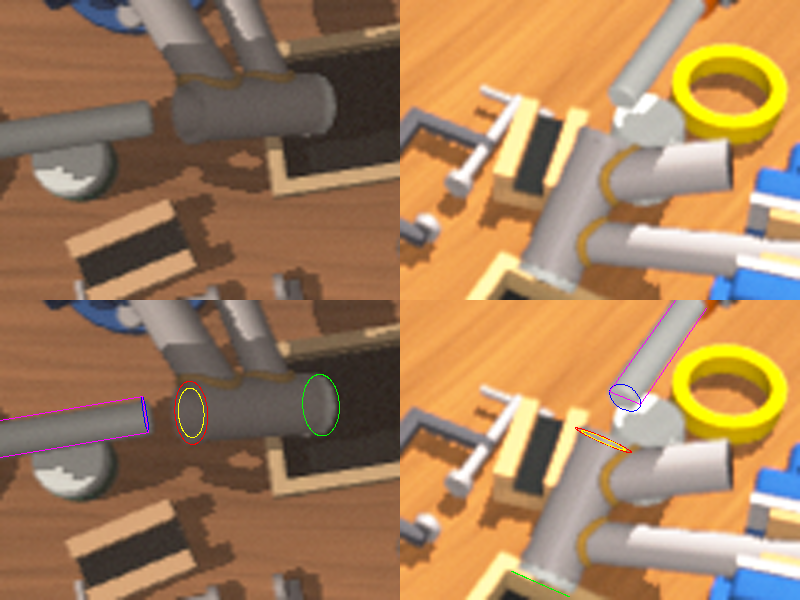

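Top view: rod tip at (152,118) facing the mouth at (189,110). The rod needs about 2 mm towards +x, and the tip sits about 25 mm from the mouth centre. Move over the lower lip, lower, then feel for it.

```bash
python3 steer.py '-0.01 0.002 0 0
-0.012 0 0 0
0 0 0.008 0
0 0 0.007 0
0 0 0 0
0 0 0 0
0 0 0 0' - 25
python3 steer.py '0 0 0.0015 0
0 0 0.0015 0
0 0 0 0
0 0 0 0'
python3 d.py 0.474 0.2206 0.1398 100
```

```text
time_s: 18.5
position: [0.4797, 0.2006, 0.1429]
tcp_rot: [180.0, -0.0, 100.1]
ft_force: [0.2, -0.3, -2.1]
finger_gap: 0.0361
finger_force: 60.4
time_s: 18.9
position: [0.4798, 0.2005, 0.1398]
tcp_rot: [180.0, -0.0, 100.1]
ft_force: [-0.3, 0.4, -1.6]
finger_gap: 0.0359
finger_force: 60.5
[ 0.0208 -0.0021  0.    ] turn 0.13 [0.4798 0.2005 0.1398] [180.    -0.   100.13] [18.9 -7.1 92.  -0.  95.1  8.8]
```

```bash
for i in 1 2 3; do python3 steer.py '0 0 0.001 0
0 0 0 0
0 0 0 0' | egrep "position|ft_f"; done; python3 -c "
from h import *
print(ctrl.read_state()['ft_torque'])"
```

```text
position: [0.4798, 0.2005, 0.1389]
ft_force: [-0.5, 0.2, -1.0]
position: [0.4798, 0.2005, 0.1379]
ft_force: [-0.1, 0.4, -0.2]
position: [0.4798, 0.2005, 0.1369]
ft_force: [0.0, 1.1, 0.6]
[ 0.0127685  -0.04268594  0.00624309]
```

```bash
python3 steer.py '0 0 -0.002 0
-0.004 0 0 0
-0.004 0 0 0
0 0 0 0
0 0 0 0'|egrep "position|ft_f"; for i in 1 2 3 4 5; do python3 steer.py '-0.002 0 0 0
0 0 0 0
0 0 0 0' | egrep "position|ft_f"; done
```

```text
position: [0.4812, 0.1921, 0.1387]
ft_force: [0.3, 0.2, -2.2]
position: [0.4815, 0.1904, 0.1387]
ft_force: [0.2, -0.2, -1.6]
position: [0.4819, 0.1885, 0.1388]
ft_force: [0.2, 0.4, -0.5]
position: [0.4823, 0.1865, 0.1388]
ft_force: [-0.2, -0.9, -1.9]
position: [0.4826, 0.1845, 0.1388]
ft_force: [-0.3, -0.4, -1.4]
position: [0.483, 0.1826, 0.1388]
ft_force: [0.3, -0.4, -1.2]
```

```bash
for i in 1 2 3 4; do python3 steer.py '-0.002 0 0 0
0 0 0 0
0 0 0 0' | egrep "position|ft_f"; done
```

```text
position: [0.4833, 0.1806, 0.1388]
ft_force: [0.4, -0.3, -1.2]
position: [0.4836, 0.1793, 0.1389]
ft_force: [-0.7, 4.9, -0.7]
position: [0.4837, 0.1787, 0.139]
ft_force: [-1.3, 9.2, -0.7]
position: [0.4837, 0.1783, 0.1392]
ft_force: [-2.0, 14.4, -0.2]
```

```bash
python3 steer.py '0.006 0 0 0
0.006 0 -0.0005 0
0 0 0 0'|egrep "position|ft_f"; for i in 1 2 3 4; do python3 steer.py '0 0.0015 0 0
0 0 0 0' | egrep "position|ft_f"; done;  python3 steer.py '0 -0.006 0 0
0 0 0 0
0 0 0 0'|egrep "position|ft_f"; for i in 1 2 3 4; do python3 steer.py '0 -0.0015 0 0
0 0 0 0' | egrep "position|ft_f"; done
```

```text
position: [0.4821, 0.1868, 0.1392]
ft_force: [-0.9, -0.2, -1.9]
position: [0.4839, 0.1866, 0.1391]
ft_force: [-0.1, -0.3, -1.1]
position: [0.4854, 0.1869, 0.1392]
ft_force: [-0.6, 0.0, -2.1]
position: [0.4867, 0.1873, 0.1392]
ft_force: [-1.1, -1.0, -1.7]
position: [0.488, 0.1876, 0.1392]
ft_force: [-1.0, -0.6, -0.6]
position: [0.4821, 0.1867, 0.1394]
ft_force: [-0.4, -0.5, -1.4]
position: [0.4808, 0.1864, 0.1394]
ft_force: [0.8, 0.4, -1.1]
position: [0.4794, 0.1861, 0.1395]
ft_force: [0.5, 0.7, -1.2]
position: [0.4783, 0.1859, 0.1397]
ft_force: [3.3, 0.8, -1.3]
position: [0.4774, 0.1858, 0.1399]
ft_force: [6.7, 0.4, -1.5]
```

```bash
python3 steer.py '0 0.012 0 0
0 0 0 0
0 0 0 0'|egrep "position|ft_f"; for i in 1 2 3; do python3 steer.py '0 0.001 0 0
0 0 0 0' | egrep "position|ft_f"; done
```

```text
position: [0.4876, 0.1875, 0.1389]
ft_force: [-0.2, 1.0, -0.3]
position: [0.4884, 0.1877, 0.139]
ft_force: [-2.9, -0.6, -1.1]
position: [0.4892, 0.1879, 0.1389]
ft_force: [-4.7, -0.5, -0.4]
position: [0.4897, 0.188, 0.1387]
ft_force: [-6.0, 0.2, -0.6]
```

Side contacts at x 0.4793 and 0.4875 put the bore's centre at 0.4834, and the earlier axial stop was the tip wedged under the bore's ceiling. Centre it and pivot by raising the handle.

```bash
python3 steer.py '0 -0.008 0 0
-0.005 0 0 0
0 0 0 0'|egrep "position|ft_f"; python3 steer.py '0 0 -0.006 0
-0.0005 0 -0.006 0
-0.0005 0 -0.006 0
-0.001 0 -0.006 0
0 0 0 0
0 0 0 0'|egrep "position|ft_f"; python3 -c "
from h import *
print(ctrl.read_state()['ft_torque'])"
```

```text
position: [0.4844, 0.1814, 0.1396]
ft_force: [0.4, 0.7, -1.7]
position: [0.4844, 0.1804, 0.1635]
ft_force: [-2.3, 4.7, -4.4]
[ 1.05142846  0.31455062 -0.08174661]
```

```bash
python3 steer.py '-0.001 0 -0.006 0
-0.001 0 -0.006 0
-0.001 0 -0.006 0
-0.001 0 -0.006 0
0 0 0 0
0 0 0 0'|egrep "position|ft_f"; python3 - <<'E'
from h import *
st=snap('wrist','w5'); h=cv2.cvtColor(cv2.imread('pics/w5_raw.png'),40); w4=cv2.cvtColor(cv2.imread('pics/w4_raw.png'),40)
for H in (w4,h):
    m=(H[...,0]<12)&(H[...,1]>200)&(H[...,2]>60); r=m[:,250:390].sum(1); v=np.flatnonzero(r>30); print(v[:1],v[-1:],r[100:345:8])
G=st['position']+[0,0,.0187]; y=np.radians(st['tcp_rot'][2]-180); hh=np.array([np.cos(y),np.sin(y),0])
for t in (0,10,20,30,40):
    a=np.radians(t);d=np.cos(a)*hh-np.array([0,0,np.sin(a)]); u=np.sin(a)*hh+np.array([0,0,np.cos(a)])
    print(t,proj('wrist',[G-.05*d+.019*u,G-.05*d-.019*u,G+.028*d+.019*u],st)[:,1].round())
E
```

```text
position: [0.4854, 0.1756, 0.1875]
ft_force: [-1.2, 1.0, -4.9]
[] [] [0 0 0 0 0 0 0 0 0 0 0 0 0 0 0 0 0 0 1 0 1 0 3 1 1 0 2 0 0 0 0]
[] [] [0 0 0 0 0 0 0 0 0 0 0 0 0 0 0 0 0 0 1 0 0 1 0 0 0 0 1 1 0 0 0]
0 [168. 156. 340.]
10 [183. 153. 337.]
20 [204. 153. 332.]
30 [230. 157. 326.]
40 [260. 166. 318.]
```

```bash
python3 - <<'E'
import cv2
for f in('w4','w5'):
    a=cv2.imread(f'pics/{f}_raw.png')[140:345:5,300:340].mean(1).astype(int)[:,::-1]
    print(f,[(140+5*i,*map(int,x)) for i,x in enumerate(a)])
E
```

```text
w4 [(140, 117, 82, 54), (145, 156, 127, 91), (150, 193, 166, 119), (155, 200, 170, 121), (160, 241, 214, 154), (165, 113, 60, 31), (170, 118, 63, 34), (175, 183, 94, 50), (180, 245, 151, 81), (185, 246, 154, 83), (190, 246, 153, 82), (195, 245, 152, 81), (200, 231, 137, 73), (205, 205, 113, 59), (210, 172, 90, 49), (215, 59, 39, 31), (220, 161, 83, 43), (225, 159, 82, 42), (230, 158, 82, 42), (235, 54, 33, 26), (240, 103, 55, 33), (245, 158, 81, 41), (250, 158, 82, 42), (255, 157, 80, 41), (260, 157, 80, 40), (265, 168, 87, 45), (270, 179, 97, 50), (275, 165, 86, 44), (280, 157, 79, 41), (285, 156, 80, 41), (290, 158, 81, 41), (295, 239, 133, 69), (300, 240, 137, 71), (305, 240, 135, 71), (310, 240, 136, 71), (315, 168, 89, 51), (320, 114, 67, 45), (325, 238, 131, 68), (330, 58, 34, 26), (335, 40, 25, 22), (340, 38, 25, 25)]
w5 [(140, 176, 148, 69), (145, 119, 84, 48), (150, 118, 79, 50), (155, 145, 90, 54), (160, 221, 113, 58), (165, 222, 115, 59), (170, 224, 115, 59), (175, 225, 117, 60), (180, 227, 117, 61), (185, 227, 117, 61), (190, 229, 118, 61), (195, 235, 125, 65), (200, 216, 110, 57), (205, 198, 99, 51), (210, 198, 100, 51), (215, 198, 99, 51), (220, 198, 100, 51), (225, 197, 99, 51), (230, 100, 55, 34), (235, 95, 52, 34), (240, 197, 99, 51), (245, 195, 98, 51), (250, 77, 44, 31), (255, 139, 72, 40), (260, 195, 98, 51), (265, 195, 98, 50), (270, 195, 98, 51), (275, 194, 98, 50), (280, 194, 97, 50), (285, 193, 97, 50), (290, 193, 97, 50), (295, 193, 97, 50), (300, 192, 97, 50), (305, 190, 96, 50), (310, 138, 72, 41), (315, 126, 65, 37), (320, 182, 93, 51), (325, 149, 130, 119), (330, 51, 47, 46), (335, 37, 32, 32), (340, 41, 37, 37)]
```

Handle end face in the wrist image gives about 18–20° of tilt, so the pivoting works. Continue to 35°.

```bash
python3 steer.py '-0.002 0 -0.006 0
-0.002 0 -0.006 0
-0.003 0 -0.006 0
-0.003 0 -0.006 0
-0.003 0 -0.006 0
0 0 0 0
0 0 0 0'|egrep "position|ft_f"; cat > tilt.py <<'E'
from h import *
st=snap('wrist','wt'); a=cv2.imread('pics/wt_raw.png')[130:345:3,300:340].mean(1).astype(int)[:,::-1]
print([(130+3*i,*map(int,x)) for i,x in enumerate(a)][::1][5:50])
G=st['position']+[0,0,.0155]; y=np.radians(st['tcp_rot'][2]-180); hh=np.array([np.cos(y),np.sin(y),0])
for t in range(0,50,5):
    c=np.radians(t);d=np.cos(c)*hh-np.array([0,0,np.sin(c)]); u=np.sin(c)*hh+np.array([0,0,np.cos(c)])
    print(t,proj('wrist',[G-.05*d+.019*u,G-.05*d-.019*u],st)[:,1].round())
E
python3 tilt.py
```

```text
position: [0.4877, 0.163, 0.2177]
ft_force: [-0.9, 2.7, -3.9]
[(145, 139, 94, 59), (148, 161, 108, 69), (151, 164, 110, 70), (154, 164, 110, 70), (157, 213, 117, 65), (160, 235, 125, 65), (163, 237, 126, 66), (166, 237, 127, 66), (169, 237, 127, 66), (172, 237, 126, 66), (175, 237, 128, 66), (178, 237, 127, 65), (181, 237, 127, 66), (184, 237, 128, 67), (187, 237, 128, 66), (190, 237, 128, 66), (193, 237, 128, 66), (196, 237, 129, 66), (199, 237, 129, 66), (202, 237, 129, 66), (205, 237, 129, 67), (208, 237, 129, 67), (211, 237, 130, 67), (214, 237, 131, 67), (217, 237, 137, 71), (220, 225, 127, 65), (223, 192, 97, 50), (226, 171, 86, 44), (229, 167, 85, 44), (232, 167, 85, 44), (235, 167, 85, 44), (238, 166, 84, 43), (241, 166, 84, 43), (244, 158, 81, 42), (247, 107, 58, 36), (250, 59, 36, 27), (253, 121, 63, 35), (256, 148, 75, 39), (259, 151, 77, 41), (262, 91, 50, 31), (265, 70, 40, 27), (268, 152, 76, 39), (271, 162, 81, 42), (274, 162, 82, 43), (277, 161, 82, 42)]
0 [166. 156.]
5 [173. 154.]
10 [181. 152.]
15 [190. 152.]
20 [201. 152.]
25 [213. 154.]
30 [226. 156.]
35 [240. 160.]
40 [255. 165.]
45 [270. 171.]
```

```bash
python3 steer.py '-0.002 0 -0.004 0
-0.002 0 -0.002 0
0 0 0 0
0 0 0 0'|egrep "position|ft_f"; for i in 1 2 3; do python3 steer.py '-0.0041 0 0.0029 0
0 0 0 0
0 0 0 0'|egrep "position|ft_f"; done; python3 tilt.py | sed 's/), (/\n/g' | grep -A3 -B3 -E "^(15[0-9]|2[1-4][0-9]), 2.*" | head -40
```

```text
position: [0.4882, 0.1594, 0.2233]
ft_force: [-0.9, 3.9, -3.5]
position: [0.4889, 0.1549, 0.2201]
ft_force: [-0.1, 2.6, -6.3]
position: [0.4896, 0.1508, 0.2172]
ft_force: [0.8, 2.8, -5.3]
position: [0.4903, 0.1467, 0.2143]
ft_force: [0.8, 1.9, -4.7]
202, 239, 132, 68
205, 239, 133, 68
208, 239, 133, 68
211, 239, 133, 68
214, 239, 132, 68
217, 238, 132, 67
220, 239, 135, 69
223, 238, 143, 73
226, 225, 133, 68
229, 167, 84, 44
232, 166, 84, 44
235, 162, 82, 42
```

```bash
python3 steer.py '-0.0041 0 0.0029 0
-0.0041 0 0.0029 0
-0.0041 0 0.0029 0
0 0 0 0
0 0 0 0' - 100|egrep "position|ft_f|fin"; for i in 1 2 3 4; do python3 steer.py '-0.0041 0 0.0029 0
0 0 0 0
0 0 0 0'|egrep "position|ft_f"; done
```

```text
position: [0.4925, 0.1345, 0.2055]
ft_force: [0.2, 2.0, -6.8]
finger_gap: 0.035
finger_force: 100.2
position: [0.4932, 0.1308, 0.2029]
ft_force: [0.0, 2.4, -5.9]
position: [0.494, 0.1269, 0.2001]
ft_force: [-0.7, 3.3, -5.5]
position: [0.4946, 0.124, 0.198]
ft_force: [-0.4, 7.2, -3.1]
position: [0.4953, 0.1197, 0.1949]
ft_force: [-2.2, 6.3, -3.1]
```

```bash
for i in 1 2 3 4; do python3 steer.py '-0.0041 0 0.0029 0
0 0 0 0
-0.0041 0 0.0029 0
0 0 0 0'|egrep "position|ft_f"; done
```

```text
position: [0.4967, 0.1117, 0.1891]
ft_force: [-0.2, 6.2, -3.0]
position: [0.4982, 0.1034, 0.1832]
ft_force: [-1.2, 5.4, -2.7]
position: [0.4996, 0.0954, 0.1775]
ft_force: [-0.0, 5.5, -3.9]
position: [0.501, 0.0887, 0.1727]
ft_force: [-0.8, 6.3, -3.1]
```

```bash
for i in 1 2 3 4; do python3 steer.py '-0.0041 0 0.0029 0
0 0 0 0
0 0 0 0'|egrep "position|ft_f"; done
```

```text
position: [0.5017, 0.0821, 0.1675]
ft_force: [1.3, 0.3, -8.5]
position: [0.5022, 0.0785, 0.1649]
ft_force: [-1.1, 2.6, -7.8]
position: [0.5031, 0.0739, 0.1619]
ft_force: [1.7, -0.6, -9.8]
position: [0.5039, 0.0699, 0.159]
ft_force: [-0.5, 1.4, -9.4]
```

```bash
cat > trayck.py <<'E'
from h import *
P=hit("wrist",[(189,125),(328,125),(327,216),(199,216)],.036,dict(position=np.array([.5414,-.1743,.2701]),tcp_rot=np.array([179.93,-.12,9.43])))
c=P.mean(0); F=c+(P-c)*[.80,.84,1]; F[:,2]=.014
for n in("top","scene"):
    snap(n,"k"+n); im=cv2.imread(f"pics/k{n}_raw.png"); m=np.zeros(im.shape[:2],np.uint8); cv2.fillPoly(m,[proj(n,F).round().astype(np.int32)],1)
    g=cv2.cvtColor(im,6); b=((g>75)&(m>0)).astype(np.uint8); k,l,s,cc=cv2.connectedComponentsWithStats(b)
    print(n,"floor px",int(m.sum()),"median",np.median(g[m>0]),[(s[i].tolist(),hit(n,cc[i],.03)[0].round(3).tolist(),im[l==i].mean(0).round().tolist()) for i in range(1,k) if s[i,4]>15])
    pts=np.argwhere(b)[:,::-1]
E
python3 trayck.py; python3 d.py 0.5 0.2 0.3 100
```

```text
top floor px 2006 median 49.0 [([311, 159, 31, 24, 470], [0.529, -0.052, 0.03], [92.0, 99.0, 106.0]), ([316, 184, 55, 11, 95], [0.48, -0.101, 0.03], [98.0, 132.0, 163.0])]
scene floor px 1969 median 60.0 [([301, 216, 64, 59, 397], [0.548, -0.133, 0.03], [102.0, 151.0, 180.0]), ([328, 217, 20, 29, 417], [0.523, -0.067, 0.03], [157.0, 163.0, 164.0])]
[ 0.1285  0.0189 -0.141 ] turn 0.09 [0.5038 0.0701 0.1591] [-1.7995e+02  3.0000e-02  1.0009e+02] [ 4.1 -9.  91.7 -0.  97.3 -6. ]
```

```bash
python3 - <<'E'
from h import *
from fit import frame
for n,b in(("scene",(305,190,385,282)),("top",(308,150,372,202))):
    im=cv2.imread(f"pics/k{n}_raw.png")[b[1]:b[3]:2,b[0]:b[2]]; h=cv2.cvtColor(im,40)
    print(n); 
    for r in h: print("".join('w' if p[1]>90 and p[2]>90 else ('#' if p[2]>170 else '+' if p[2]>110 else '-' if p[2]>70 else '.') for p in r))
    o,x,y,z=frame([.5065,.0445,np.radians(-80)]); print(proj(n,[o-.11*z,o-.118*z,o-.17*z,o-.178*z]).round()-b[:2])
E
```

```text
scene
wwwwwwwwwwwwwwwwwwwwwwwwwwwwwwwwwwwwwww++++++########++++wwwww++++++++++++wwwwww
wwwwwwwwwwwwwwwwwwwwwwwwwwwwwwwwwwwwww++++++#########+++++wwwwwwwwwwwwwwwwwwwwww
w###wwwwwwwwwwwwwwwwwwwwwwwwwwwwwwwww++++++#########+++++wwwwwwwwwwwwwwwwwwwwwww
######wwwwwwwwwwwwwwwwwwwwwwwwwwwwww++++++#########++wwwwwwwwwwwwwwwwwwwwwwwwwww
---+###wwwwwwwwwwwwwwwwwwwwwwwwwwww++++++#########wwww+++++###+++++++++########w
++--++wwwwwwwwwwwwwwwwwwwwwwwwwwwww++++++#######+www++#########++++++++#########
-.-++wwwwwwwwwwwwwwwwwwwwwwwwwwwww+++++########+www+############################
wwwwwwwwwwwwwwwwwwwwwwwwwwwwwwwww+++++#########+www++++++++++++++++#############
wwwwwwwwwwwwwwwwwwwwwwwww#wwwwww++++++#########+www+++++++++++++++++++++++++++++
wwwwwwwwwwwwwwwwwwwwwwww#######www#+##########+++www++++++++++++++++++++++++++++
wwwwwwwwwwwwwwwwwwwwww#######################+++++wwwwwwwwwwwwwwwwwwwww+++++++++
wwwwwwwwwwwwwwwwwwwww####wwwwwwwww###########++++wwwwwwwwwwwwwwwwwwwwwwwwwwwwwww
wwwwwwwwwwwwwwwwwww#####wwwwwwwwwwww########wwwwwwwwwwwwwwwwwwwwwwwwwwwwwwwwwwww
wwwwwwwwwwwwwwwwww####wwwwwwwwwwwwwwwwww+
[... 3715 characters left out ...]
..-ww
wwwwwww...............--++---................................-ww
wwwwwww.......................................................ww
wwwwwww-.............................................wwwwwwwwwww
wwwwwwww................................----wwwwwwwwwwwwwwwwwwww
wwwwwwww...................-++wwwwwwwwwwwwwwwwwwwwwwwwwwwwwwwwww
wwwwwwww......w+wwwwwwwwwwwwwwwwwwwwwwwwwwwwwwwwwwwwwwwwwwwwwwww
wwwwwwwwwwwwwwwwwwwwwwwwwwwwwwwwwwwwwwwwwwwwwwwwwwwwwwwwwwwwwwww
wwwwwwwwwwwwwwwwwwwwwwwwwwwwwwwwwwwwwwwwwwwwwwwwwwwwwwwwwwwwwwww
wwwwwwwwwwwwwwwwwwwwwwwwwwwwwwwwwwwwwwwwwwwwwwwwwwwwwwwwwwwwwwww
wwwwwwwwwwwwwwwwwwwwwwwwwwwwwwwwwwwwwwwwwwwwwwwwwwwwwwwwwwwwwwww
[[15. 21.]
 [17. 21.]
 [33. 20.]
 [35. 20.]]
```

Scene pixels show the sink out of the tube, standing on its flange in the tray near (333,230). Withdraw the rod along the bore.

```bash
python3 steer.py '0.0041 0 -0.0029 0
0.0082 0 -0.0057 0
0.0123 0 -0.0086 0
0.0123 0 -0.0086 0
0.0123 0 -0.0086 0
0.0123 0 -0.0086 0
0.0123 0 -0.0086 0
0 0 0 0'|egrep "time|position|ft_f"; python3 steer.py '0.0123 0 -0.0086 0
0.0123 0 -0.0086 0
0.0164 0 -0.0115 0
0.0164 0 -0.0115 0
0.0082 0 -0.0057 0
0 0 0 0
0 0 0 0'|egrep "position|ft_f"; python3 trayck.py;  python3 - <<'E'
from h import *
for n,b in(("scene",(305,205,385,262)),("top",(308,150,372,202))):
    im=cv2.imread(f"pics/k{n}_raw.png")[b[1]:b[3]:2,b[0]:b[2]]; h=cv2.cvtColor(im,40)
    print(n); 
    for r in h: print("".join('w' if p[1]>90 and p[2]>90 else ('#' if p[2]>170 else '+' if p[2]>110 else '-' if p[2]>70 else '.') for p in r))
E
python3 tilt.py | sed 's/), (/\n/g'|awk 'NR<48'
```

```text
time_s: 35.15
position: [0.4909, 0.146, 0.2137]
ft_force: [-1.4, 4.7, -3.8]
position: [0.4796, 0.2076, 0.2572]
ft_force: [0.3, -0.2, -1.9]
top floor px 2006 median 48.0 [([311, 159, 31, 24, 472], [0.529, -0.052, 0.03], [96.0, 102.0, 110.0]), ([316, 184, 55, 11, 99], [0.48, -0.103, 0.03], [104.0, 140.0, 171.0])]
scene floor px 1969 median 61.0 [([301, 216, 64, 59, 397], [0.547, -0.134, 0.03], [99.0, 146.0, 175.0]), ([328, 217, 20, 29, 409], [0.524, -0.067, 0.03], [158.0, 164.0, 165.0])]
scene
wwwwwwwwwwwwwwwwwwwwwwwwwwwwwwww++++++#########+www++++++++++++++++++++++#######
wwwwwwwwwwwwwwwwwwwwwwwww####www++++++########+++www++++++++++++++++++++++++++++
wwwwwwwwwwwwwwwwwwwwwww##########www#########+++++wwwwwwwwwww+++++++++++++++++++
wwwwwwwwwwwwwwwwwwwwww####wwwww######www####+++++wwwwwwwwwwwwwwwwwwwwwwwwwwwwwww
wwwwwwwwwwwwwwwwwwww####wwwwwwwwwwww###wwwwww#+++wwwwwwwwwwwwwwwwwwwwwwwwwwwwwww
wwwwwwwwwwwwwwwwwww####wwwwwwwwwwwwwwwwwwwwwwwwwwwwwwwwwwwwwwwwwwwwwwwwwwwwwwwww
wwwwwwwwwwwwwwwww#####wwww-..+++###++wwwwwwwwwwwwwwwwwwwwwwwwwwwwwwwwwwwwwwwwwww
wwwwwwwwwwwwwwww####wwwww...+#######
[... 3559 characters left out ...]
 121, 63
166, 231, 121, 62
169, 231, 122, 63
172, 232, 122, 63
175, 231, 122, 63
178, 231, 122, 62
181, 231, 122, 63
184, 232, 123, 63
187, 231, 122, 63
190, 231, 123, 63
193, 231, 123, 63
196, 231, 123, 63
199, 231, 124, 63
202, 231, 124, 63
205, 231, 125, 63
208, 231, 124, 63
211, 231, 124, 63
214, 231, 124, 63
217, 231, 130, 66
220, 226, 131, 67
223, 190, 97, 50
226, 167, 84, 43
229, 157, 79, 41
232, 157, 80, 40
235, 157, 79, 41
238, 157, 79, 41
241, 156, 79, 40
244, 152, 78, 40
247, 116, 61, 35
250, 52, 33, 25
253, 104, 55, 31
256, 143, 72, 37
259, 142, 73, 38
262, 97, 52, 31
265, 60, 36, 24
268, 138, 70, 36
271, 153, 77, 39
274, 152, 76, 39
277, 152, 76, 39)]
0 [166. 156.]
5 [173. 154.]
```

Sink stands stably on its flange inside the tray, well inside the walls; nothing else has moved. Now the rod goes back to the stand.

```bash
python3 steer.py '0 0 -0.02 0
0 0 -0.03 4
0 0 -0.01 8.3
0 0 0 8.3
0 0 0 8.3
0 0 0 8.3
0 0 0 8.3
0 0 0 8.3
0 0 0 8.3
0 0 0 8.3
0 0 0 8.3
0 0 0 8.3'|egrep "position|tcp|ft_f"
python3 steer.py '0 0 0 8.3
0 0 0 8.3
0 0 0 6
0 0 0 0
0 0 0 0'|egrep "position|tcp|ft_f"
python3 d.py 0.5235 -0.3763 0.30 -10.5
```

```text
position: [0.4796, 0.207, 0.3164]
tcp_rot: [180.0, 0.0, 12.7]
ft_force: [-0.0, 0.6, -2.5]
position: [0.4795, 0.2072, 0.3167]
tcp_rot: [180.0, 0.0, -9.4]
ft_force: [0.3, 0.9, -2.5]
[0.1382 0.5686 0.0168] turn 1.15 [0.4795 0.2072 0.3167] [ 1.7998e+02  2.0000e-02 -9.3500e+00] [ 19.6  -4.7  71.7  -0.  113.  119. ]
```

```bash
python3 steer.py '0.005 0.02 0 0
0.01 0.042 0 0
0.01 0.042 0 0
0.01 0.042 0 0
0.01 0.042 0 0
0.01 0.042 0 0
0.01 0.042 0 0
0.01 0.042 0 0
0.01 0.042 0 0
0.01 0.042 0 0
0.01 0.042 0 0
0.01 0.042 0 0'|egrep "position|tcp"
python3 steer.py '0.01 0.042 0 0
0.01 0.03 0 0.6
0.003 0.015 0 0.5
0 0 0 0
0 0 0 0'|egrep "position|tcp|ft"
python3 d.py 0.5235 -0.3763 0.13 -10.5
```

```text
position: [0.5132, -0.2887, 0.3168]
tcp_rot: [-180.0, -0.0, -9.4]
position: [0.5216, -0.3762, 0.3165]
tcp_rot: [-180.0, 0.0, -10.5]
ft_force: [-0.6, -0.3, -2.1]
[ 2.000e-03 -1.000e-04  1.865e-01] turn -0.02 [ 0.5216 -0.3762  0.3165] [-1.7995e+02  4.0000e-02 -1.0520e+01] [-38.8  14.5  51.5   0.  114.1  61.7]
```

```bash
python3 steer.py '0.002 0 0.02 0
0 0 0.045 0
0 0 0.045 0
0 0 0.045 0
0 0 0.025 0
0 0 0.006 0
0 0 0 0
0 0 0 0' 0 40 |egrep "time|position|ft|fin"
for i in 1 2 3 4 5; do python3 steer.py '0 0 0.004 0
0 0 0 0
0 0 0 0' | egrep "position|ft_f"; done
```

```text
time_s: 40.2
position: [0.5247, -0.3768, 0.1341]
ft_force: [0.9, 0.1, -2.3]
finger_gap: 0.035
finger_force: 101.0
position: [0.5239, -0.3769, 0.1278]
ft_force: [-0.3, -0.8, -1.5]
position: [0.5236, -0.3766, 0.1226]
ft_force: [-0.1, -0.1, -2.2]
position: [0.5236, -0.3766, 0.1187]
ft_force: [-0.2, -0.5, -1.7]
position: [0.5236, -0.3766, 0.1147]
ft_force: [0.1, -0.0, -1.6]
position: [0.5235, -0.3764, 0.1111]
ft_force: [-1.2, 0.6, -0.4]
```

```bash
python3 steer.py '0.0005 0 0.005 0
0.001 0 0.005 0
0.0012 0 0.005 0
0.002 0 0.005 0
0.0025 0 0.005 0
0 0 0 0'  |egrep "position|ft_f"
python3 steer.py '0.0017 0 0.005 0
0.0016 0 0.005 0
0.0012 0 0.005 0
0.0012 0 0.005 0
0 0 0 0'  |egrep "position|ft_f"
python3 d.py 0.538 -0.379 0.0465 -10.5
```

```text
position: [0.5319, -0.378, 0.0871]
ft_force: [1.1, 2.3, 6.3]
position: [0.538, -0.3794, 0.0673]
ft_force: [3.2, 0.5, 5.2]
[-0.0002 -0.0005  0.0208] turn -0.04 [ 0.538  -0.3794  0.0673] [179.92  -0.24 -10.54] [-38.2  15.5  75.7   0.   88.6  62.4]
```

```bash
python3 steer.py '0.0006 0 0.005 0
0.0004 0 0.005 0
0.0002 0 0.005 0
0 0 0 0
0 0 0 0'  |egrep "position|ft_f"
for i in 1 2 3; do python3 steer.py '0 0 0.002 0
0 0 0 0
0 0 0 0' | egrep "position|ft_f";done; python3 tilt.py | sed 's/), (/\n/g'|awk 'NR<45'|cut -c1-14|paste -sd' '
```

```text
position: [0.5398, -0.3798, 0.0532]
ft_force: [5.7, 0.3, 5.4]
position: [0.54, -0.3797, 0.0515]
ft_force: [6.6, 0.8, 5.9]
position: [0.5402, -0.3799, 0.0498]
ft_force: [6.9, 0.5, 7.2]
position: [0.5404, -0.3797, 0.0482]
ft_force: [6.6, 1.7, 8.4]
[(145, 171, 11 148, 174, 118, 151, 174, 117, 154, 146, 98,  157, 122, 83,  160, 113, 76,  163, 108, 61,  166, 110, 58,  169, 111, 58,  172, 115, 61,  175, 214, 111, 178, 241, 142, 181, 242, 148, 184, 242, 146, 187, 242, 147, 190, 242, 146, 193, 242, 146, 196, 242, 146, 199, 239, 140, 202, 208, 115, 205, 207, 114, 208, 199, 107, 211, 65, 42, 3 214, 56, 38, 3 217, 155, 82,  220, 171, 89,  223, 153, 79,  226, 153, 79,  229, 153, 79,  232, 111, 59,  235, 48, 31, 2 238, 72, 41, 2 241, 152, 79,  244, 152, 78,  247, 152, 79,  250, 152, 78,  253, 152, 78,  256, 151, 78,  259, 152, 78,  262, 152, 77,  265, 162, 85,  268, 175, 94,  271, 177, 96,  274, 176, 95,
```

```bash
python3 steer.py '0 0 0.002 0
0 0 0 0
0 0 0 0' | egrep "position|ft_f"; python3 steer.py '0 0 0 0
0 0 0 0
0 0 0 0
0 0 0 0
0 0 0 0' 0.07 | egrep "time|position|ft_f|fin"
python3 steer.py '0 0 -0.01 0
0 0 -0.03 0
0 0 -0.045 0
0 0 -0.045 0
0 0 -0.045 0
0 0 -0.04 0
0 0 0 0
0 0 0 0'| egrep "time|position|ft_f"; python3 d.py 0.5172 -0.3792 0.2675 -10.42
```

```text
position: [0.5405, -0.3798, 0.048]
ft_force: [3.3, 3.8, 14.3]
time_s: 45.05
position: [0.5373, -0.3792, 0.0424]
ft_force: [0.6, -1.0, -0.1]
finger_gap: 0.0699
finger_force: 0.0
time_s: 45.85
position: [0.5379, -0.3795, 0.2603]
ft_force: [-0.2, -0.7, -0.5]
[-0.0204  0.0035 -0.0072] turn -0.16 [ 0.5379 -0.3795  0.2603] [179.89  -0.2  -10.58] [-38.2  14.8  56.8  -0.  108.1  62.4]
```

Go to the pose of picture w3 and compare numerically with the rod as it first lay.

```bash
python3 steer.py '-0.02 0.0035 -0.007 -0.16
0 0 0 0
0 0 0 0
0 0 0 0'| egrep "position|tcp"; python3 - <<'E'
from h import *
st=snap('wrist','w6'); print(st['position'],st['tcp_rot'])
for f in('w3','w6'):
    im=cv2.imread(f'pics/{f}_raw.png')[110:285,285:350]; h=cv2.cvtColor(im,40).astype(int)
    o=(h[...,0]<12)&(h[...,1]>170)&(h[...,2]>150); w=(h[...,1]<45)&(h[...,2]>110); 
    for m in(o,w):
        m=m.astype(np.uint8); n,l,s,c=cv2.connectedComponentsWithStats(m); i=1+s[1:,4].argmax() 
        print(f,(s[i]+[285,110,0,0,0]).tolist(),(c[i]+[285,110]).round(1).tolist(),cv2.fitLine(np.argwhere(l==i)[:,::-1].astype(np.float32),2,0,.01,.01).ravel()[:2].round(3).tolist())
    print([im[r].mean(1).argmin() for r in(30,38,70)])
for n in("top","scene"): snap(n,"f"+n)
a=cv2.imread("pics/top0.png").astype(int); b=cv2.imread("pics/ftop_raw.png").astype(int); d=(np.abs(a-b).max(2)>60).astype(np.uint8)
n,l,s,c=cv2.connectedComponentsWithStats(d); print([s[i].tolist() for i in range(1,n) if s[i,4]>25])
E
```

```text
position: [0.5175, -0.3788, 0.2635]
tcp_rot: [-179.9, 0.1, -10.4]
[ 0.51745119 -0.37876372  0.26351641] [-1.79935572e+02  9.01291075e-02 -1.04088913e+01]
w3 [316, 146, 15, 32, 354] [324.7, 161.2] [0.028999999165534973, -1.0]
w3 [308, 188, 21, 88, 1633] [318.2, 230.3] [0.004999999888241291, 1.0]
[np.int64(64), np.int64(48), np.int64(62)]
w6 [317, 145, 15, 33, 360] [324.7, 161.2] [0.03400000184774399, -0.9990000128746033]
w6 [309, 188, 20, 89, 1661] [318.6, 230.8] [0.006000000052154064, -1.0]
[np.int64(64), np.int64(48), np.int64(47)]
[[521, 66, 116, 109, 6314], [459, 118, 77, 58, 1690], [130, 137, 74, 77, 2962], [371, 145, 15, 45, 320], [340, 148, 11, 5, 38], [314, 150, 56, 43, 844], [316, 155, 25, 23, 161], [537, 166, 48, 66, 955], [337, 177, 210, 223, 15931], [435, 193, 13, 31, 152], [256, 215, 32, 17, 170], [527, 217, 7, 10, 27], [16, 276, 14, 9, 81], [472, 276, 50, 29, 772], [0, 289, 61, 60, 1837], [191, 291, 166, 109, 6859], [488, 306, 27, 6, 77], [485, 313, 23, 16, 116], [0, 340, 25, 20, 253], [13, 341, 27, 9, 76], [285, 350, 32, 21, 294], [305, 352, 58, 48, 1345], [0, 359, 79, 41, 1509], [84, 368, 70, 32, 725]]
```

```bash
python3 - <<'E'
import cv2,numpy as np
for A,B,bs in(("scene0","fscene_raw",dict(block=(330,155,360,195),clamp=(280,160,335,205),tin=(362,155,388,180),tape=(380,142,418,175),tube=(340,180,365,212))),("top0","ftop_raw",dict(block=(250,200,292,235),tin=(238,175,266,200),tape=(190,168,230,206),clamp=(270,220,328,262),offcut=(349,203,370,223)))):
    a=cv2.imread(f"pics/{A}.png");b=cv2.imread(f"pics/{B}.png")
    a,b=[cv2.Canny(cv2.GaussianBlur(i,(0,0),.8),40,120) for i in(a,b)]; a,b=[cv2.GaussianBlur(i,(0,0),1.2) for i in (a,b)]
    for k,(x,y,X,Y) in bs.items():
        r=cv2.matchTemplate(b[y-10:Y+10,x-10:X+10],a[y:Y,x:X],cv2.TM_CCOEFF_NORMED); m=cv2.minMaxLoc(r); print(A,k,round(m[1],2),np.array(m[3])-10)
E
python3 trayck.py
```

```text
scene0 block 0.88 [0 0]
scene0 clamp 0.54 [0 0]
scene0 tin 1.0 [0 0]
scene0 tape 0.79 [0 0]
scene0 tube 0.98 [0 0]
top0 block 0.84 [0 0]
top0 tin 1.0 [0 0]
top0 tape 0.88 [0 0]
top0 clamp 0.56 [0 0]
top0 offcut 0.98 [0 0]
top floor px 2006 median 52.0 [([348, 150, 17, 4, 22], [0.586, -0.134, 0.03], [65.0, 85.0, 104.0]), ([311, 157, 31, 26, 482], [0.53, -0.051, 0.03], [103.0, 110.0, 119.0])]
scene floor px 2001 median 62.0 [([328, 216, 20, 30, 422], [0.523, -0.066, 0.03], [160.0, 165.0, 167.0]), ([302, 231, 64, 45, 429], [0.566, -0.133, 0.03], [141.0, 204.0, 225.0])]
```

```bash
python3 -c "
from cell import ctrl
print(ctrl.close_job())"
```

```text
the job is handed in; nothing more can be done
None
```

The job is handed in at about 46 s of the 72 s. The heat sink dropped into the tray and rests there upright on its flange rather than on its side; the rod is back in both rests to within a pixel of how it lay, and the block, tin, tape, clamp and offcut showed no shift in the pictures (the spray bottle was not checked).

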